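# Lid on the spice mill, then hold its dial on the spring-return third click

### The arm

A 6-joint arm with a two-finger parallel gripper is mounted at the origin on the work surface. World frame = base frame: x ahead of the robot, y to its left, z up, the work surface at z = 0. Lengths are in m, angles in rad, forces in N, time in s.
With the tool pointing down it reaches from about 0.25 to 0.775 m from the base axis. Payload 4 kg.
Tool frame: the origin (TCP) lies at the very end of the fingers, on their centre line; the grasp point (between the pads) lies 19 mm behind it (robot.hold_point_z is the distance from the TCP to the grasp point, in m); z points along the fingers, y is the line along which they close (so a half turn about z gives the same grasp; the last joint's range is limited). The gripper opens to 94 mm and grips with 3 to 60 N. Pads are 16 mm wide; open, the fingers measure 119 mm over their backs; the gripper's body (75 mm by 177 mm) begins 78 mm behind the grasp point.
Start: joints at [1.026, 0.087, 1.371, -0, 1.684, -0.103], TCP at [0.235, 0.497, 0.206] pointing down, gripper open.
Joint ranges: [-3.1, 3.1], [-0.76, 2.03], [0.27, 2.55], [-1.08, 4.22], [0.17, 2.65], [-2.57, 2.57]. Speed limits (rad/s): [2.79, 2.79, 3.14, 3.14, 3.14, 3.14].

### API

Orientations are given as [roll, pitch, yaw] about the fixed x, y, z axes, in that order (R = Rz(yaw) Ry(pitch) Rx(roll)).
In Python, from bench import robot gives the robot as it stands.
- The arm moves only by the tool carry_out, never from a script. Its argument "steps" is a list of rows, each a list of 3 entries, a list of its own where there are three numbers: the shift along the tool's x, y, z in m, then the turn about the tool's z in units of 10 degrees (1.0 is 10 degrees), then the closure, from -1 (fully open) to 1 (shut). In form: [[[tx, ty, tz], roll, jaw], ...]. A call has 1 to 10 rows; each row is the pose to reach, as a shift and turn from the pose commanded when the call began, along the tool's axes at that moment; what a row does not reach only later rows make up. A row lasts 1/8 s, in which the tool goes at most 62.5 mm and 10.7 degrees, less where a joint would pass 70% of its speed; a pose out of reach is approached as far as the arm can. A call with a gripper value outside its range is refused whole. The fingers move at their own pace and stop on an object; the grip force is fixed at half the most. Time passes only in rows, so rows that repeat a pose let the fingers close. It gives the time, the measured TCP pose, the force, the opening and the grip force at its end, in the units of the state.
- robot.get_obs(): the state, without advancing time (a new reading comes with each control period).
- robot.snapshot(name): name is "side" or "top"; returns a dict with "image" (400x640x3 uint8, red, green, blue), "z_map" (400x640 float32, m along the optical axis (not along the pixel's ray), 0 where there is no reading), "mtx" (3x3 intrinsics, pixels), "D" ([k1, k2, p1, p2, k3] as OpenCV has them; the pictures are not rectified), "R" (3x3) and "t" (3): a world point X has camera coordinates R X + t. Camera axes: x right, y down, z forward; pixel columns grow to the right and rows downward; lengths in m; the calibration is good to about 2 mm. A picture is of the moment at which its call begins.
- robot.close_job(): hands the job in; it is judged then, once.
The state is a dict: "time": time; "joint_positions": joint angles; "qvel": joint speeds; "joint_torque": joint torques, N m; "tool_pos": TCP position; "ee_rot": TCP orientation; "wrist_force": force on the tool from outside, world axes, zero at the start; "wrist_torque": the same for the moment, N m; "width": finger opening in m; "finger_force": force on a finger pad.
Only numpy, scipy, OpenCV 4.12 (cv2) and the standard library are available. Lean on these libraries where they do the work, as an engineer would, in place of code of your own. Each camera call takes 0.05 s, during which the arm holds its last target. There are 200 camera calls.

### The job

Run the electric spice mill: take its lid, the larger of the two round black lids on the low oak shelf, set it fully home on the mill's steel cup and let go of it. Then turn the dial on the mill's sloping front clockwise, past the first and second clicks, to the third position, which springs back if let go; hold it there against the spring for a good two seconds and finish still holding it. Do not turn the dial before the lid is on, and leave everything else where it stands.

Things in the scene. Friction and masses are not known exactly. Their poses are not given: they have to be found in the camera images.
- mill: electric spice mill, white, cannot shift: a base 240 long (its x), 150 wide (y), 77 high at the rear, with a round motor tower to 102; the front 100 of its length is the control panel, sloping at 25 degrees from 30 high at the front edge, facing -x and up. The open steel cup is locked upright on the tower. Origin: centre of its underside; x from dial end to cup end, z up.
- cup_rim (a point): centre of the mouth of the mill's steel cup, level with the rim, 169 above the counter. Mouth 78 inner diameter, cup 83 outer diameter, 60 tall. z up.
- lid_mid (a point): the mill's lid, black plastic, round, about 90 g, upright: a plug 73 diameter, 12 deep (foot tapered to 65), above it a flange 92 diameter, 8 thick, and on that a grip crown 48 diameter, 32 tall; 52 tall in all. Point on its axis half-way up (26 above the foot, 6 above the flange's top). Fully home, the flange rests on the cup's rim and this point is 14 above cup_rim.
- dial (a joint): angle of the mill's dial, rad: 0 off; clicks at 0.4 (first), 0.8 (second), 1.2 (third), stop at 1.26; grows clockwise as seen looking at the panel. It stays by itself at off, first and second; a click takes about 0.05 N m. Beyond the second a spring pushes it back to the second; holding the third takes about 0.13 N m. At the third means above 1.08.
- dial_grip (a point): The mill's dial: black disc 52 diameter, 5 thick, on the panel, with a wing grip across it 50 long, 12 wide, up to 25 above the panel. Point on its axis 15 above the panel (wing's mid-height), turning with it: z out of the panel, x along the wing to its pointer end, y across it. Pointer at off: 0.6 rad anticlockwise of straight up the slope; at third: 0.6 clockwise. The cup is 85 away, the tower 60.
- shelf: narrow low oak shelf on the counter, fixed: 130 deep (x), 420 long (y), top 60 above the counter. Four things stand on it in a row about 115 apart, in any order: the mill's lid, the small lid and the two shakers. Origin: centre of its underside.
- small_lid: the small round black lid of the glass canister, on the shelf: flange 66 diameter, 36 tall. Not the mill's. Origin at its foot.
- shaker_a: glass shaker with perforated chrome cap, 48 diameter, 84 tall, on the shelf; loose. Origin at its foot.
- shaker_b: the other such shaker, same size, on the shelf; loose. Origin at its foot.
- canister: open glass canister, 72 diameter, 95 tall, on the counter beyond the mill and the shelf. Origin at its foot.
- spoon: bamboo spoon, 260 long, lying on the counter behind the shelf. Origin about its middle.
- whisk: steel whisk, 270 long, lying to the right of the mill, its balloon 50 thick. Origin about its middle.
Not all that is in view belongs to the job. What is shaped like the part that bears lid_mid but turquoise or yellow is not meant.

How it is judged:
By the outcome, as a careful person would: the job done as asked, in the order asked, and still so for the second after the job is handed in, while the arm keeps its last pose, push and grip.
It also fails if it takes over 64 s, if anything falls off the work surface, if the arm or the gripper's body presses on something with over 40 N, if the wrist force passes 120 N, or if a joint passes its speed limit or range.

## Working session

There is one attempt and no reset: what is moved stays moved. The work goes in short steps, Python scripts to look and compute and a tool call to move; the robot and the scene stay as the last step left them, time stands still between calls to the robot, and variables do not carry over. Pictures are saved under pics/ and viewed, at most 10 in all, crops included, and the job is handed in when it is done.

Besides the shell and the picture viewer there is one more tool, called as a command line: name --argument value ..., lists and objects as JSON in quotes. carry_out: Moves the arm, as the interface text tells. Its arguments: {"type":"object","properties":{"steps":{"type":"array","items":{"type":"array"}}},"required":["steps"]}

```bash
mkdir -p pics
cat > h.py <<'E'
import numpy as np, cv2, pickle
from bench import robot
def snap(n):
    s=robot.snapshot(n); pickle.dump(s,open(f'/tmp/{n}.pkl','wb')); return s
def load(n): return pickle.load(open(f'/tmp/{n}.pkl','rb'))
def cloud(s):
    h,w=s['z_map'].shape
    u,v=np.meshgrid(np.arange(w),np.arange(h))
    p=cv2.undistortPoints(np.stack([u,v],-1).reshape(-1,1,2).astype(np.float64),s['mtx'],s['D']).reshape(h,w,2)
    z=s['z_map'].astype(float)
    X=np.dstack([p[...,0]*z,p[...,1]*z,z])
    return (X-s['t'])@s['R']   # R^T (X-t)
def ray(s,u,v,z):
    p=cv2.undistortPoints(np.array([[[u,v]]],float),s['mtx'],s['D'])[0,0]
    d=s['R'].T@np.array([p[0],p[1],1]); c=-s['R'].T@s['t']
    return c+d*(z-c[2])/d[2]
E
python3 - <<'E'
from h import *
for n in ('side','top'):
    s=snap(n); cv2.imwrite(f'pics/{n}0.png',s['image'][...,::-1])
    print(n,-s['R'].T@s['t'],s['R'][2])
o=robot.get_obs();print({k:np.round(v,3) for k,v in o.items()})
E
```

```text
side [ 0.0667678  -0.65120952  0.94771264] [ 0.43352117  0.54804579 -0.71533572]
top [ 0.31421786 -0.027227    1.3426338 ] [ 0.18829097  0.01480426 -0.9820017 ]
{'time': np.float64(0.1), 'joint_positions': array([ 1.026,  0.088,  1.372, -0.   ,  1.684, -0.103]), 'qvel': array([ 0.001, -0.001, -0.004,  0.001, -0.002, -0.002]), 'joint_torque': array([ 2.0000e-03, -3.4125e+01, -3.0330e+01,  7.2000e-02,  3.0000e-02,
       -0.0000e+00]), 'tool_pos': array([0.235, 0.497, 0.204]), 'ee_rot': array([-3.14, -0.  ,  2.7 ]), 'wrist_force': array([ 0.221,  0.267, -0.727]), 'wrist_torque': array([ 0.015, -0.054,  0.044]), 'finger_force': np.float64(0.0), 'width': np.float64(0.094)}
```

View pics/side0.png

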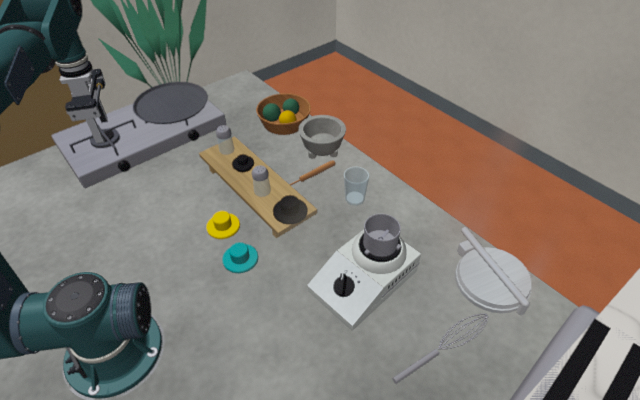

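View pics/top0.png

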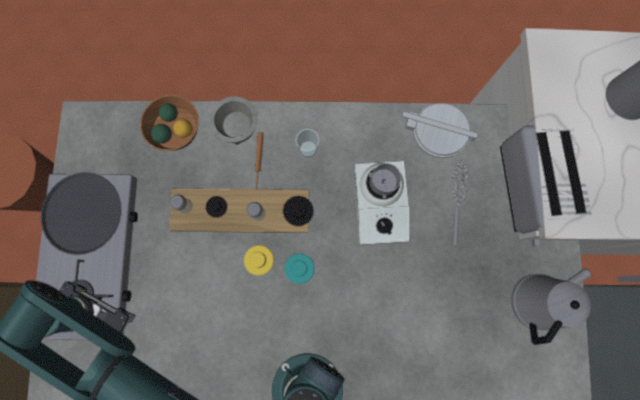

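The top view shows two black lids on the shelf, at (298,211) and (217,206). The one at (298,211) is the larger, so it fits the mill's lid. The yellow lid (258,260) and the turquoise one (299,268) are decoys. The mill cup is at (383,181) and the dial at (385,226). I'll confirm with an enlarged crop and measure.

Run:
```python
from h import *
s=load('side');t=load('top')
a=cv2.resize(s['image'][140:240,190:330],None,fx=2.8,fy=2.8,interpolation=3)
b=cv2.resize(s['image'][205:330,300:425],(392,280),interpolation=3)
c=cv2.resize(t['image'][150:250,340:430],(392,300),interpolation=3)
d=cv2.resize(t['image'][170:245,250:348],(392,300),interpolation=3)
im=np.vstack([np.hstack([a,b]),np.hstack([d,c])])
cv2.imwrite('pics/crop.png',im[...,::-1])
for n,S in(('side',s),('top',t)):
    P=cloud(S); I=S['image'].astype(int); ok=S['z_map']>0
    dark=(I.max(2)<75)&ok
    m=dark&(P[...,2]>.064)&(P[...,2]<.125)&(P[...,0]>.3)&(P[...,0]<.7)
    k,l,st,ce=cv2.connectedComponentsWithStats(m.astype(np.uint8))
    for i in range(1,k):
        if st[i,4]>25:
            q=P[l==i]; print(n,st[i],ce[i].round(1),q.min(0).round(3),q.max(0).round(3),np.median(q,0).round(3))
            hi=q[q[:,2]>.103]
            if len(hi): print('   crown',len(hi),hi.mean(0).round(4),hi.min(0).round(3),hi.max(0).round(3))
    # mill region
    m=ok&(P[...,2]>.155)&(P[...,2]<.18)&(P[...,0]>.3)&(P[...,0]<.75)&(P[...,1]<0)&(P[...,1]>-.35)
    q=P[m]; 
    if len(q): print(n,'rim',len(q),cv2.minEnclosingCircle(q[:,:2].astype(np.float32)),np.median(q[:,2]))
    m=ok&(P[...,2]>.02)&(P[...,2]<.11)&(I.min(2)>140)&(P[...,0]>.25)&(P[...,0]<.7)&(P[...,1]<0)&(P[...,1]>-.3)
    q=P[m]; print('white',len(q),cv2.minAreaRect(q[:,:2].astype(np.float32)),q.min(0),q.max(0))
```

```text
side [111  18  12  12  59] [116.9  24.2] [0.579 1.388 0.064] [0.613 1.419 0.115] [0.597 1.404 0.09 ]
   crown 10 [0.5912 1.4041 0.1078] [0.579 1.388 0.103] [0.604 1.419 0.115]
side [134  83  42  33 155] [148.   94.5] [0.381 0.684 0.09 ] [0.564 0.803 0.102] [0.454 0.785 0.097]
side [161 111  38  13  58] [180.8 119.2] [0.422 0.555 0.066] [0.543 0.595 0.103] [0.485 0.566 0.096]
   crown 2 [0.4689 0.5626 0.1031] [0.434 0.555 0.103] [0.504 0.571 0.103]
side [232 155  22  17 273] [242.6 163. ] [0.496 0.246 0.064] [0.556 0.308 0.1  ] [0.521 0.269 0.079]
side [274 196  33  28 707] [289.8 210.1] [ 0.473 -0.011  0.072] [0.561 0.075 0.117] [0.508 0.021 0.083]
   crown 208 [0.5151 0.0302 0.1116] [0.493 0.011 0.103] [0.539 0.054 0.117]
side [359 234  42  28 268] [377.7 253.2] [ 0.55  -0.264  0.103] [ 0.626 -0.168  0.122] [ 0.571 -0.242  0.11 ]
   crown 267 [ 0.5763 -0.2316  0.1099] [ 0.55  -0.264  0.104] [ 0.626 -0.168  0.122]
side [338 274  16  21 154] [343.6 284.1] [ 0.452 -0.242  0.064] [ 0.5   -0.21   0.086] [ 0.475 -0.226  0.071]
side rim 385 ((0.6008872985839844, -0.21317614614963531), 0.04
[... 1246 characters left out ...]
094]
top [377 218  14  16  84] [384.1 224.5] [ 0.458 -0.24   0.064] [ 0.502 -0.202  0.087] [ 0.483 -0.224  0.071]
top [ 76 260   7  21  38] [ 77.7 268.5] [0.302 0.673 0.068] [0.361 0.682 0.095] [0.338 0.675 0.09 ]
top [532 277  23  10 120] [542.8 280.3] [ 0.308 -0.708  0.065] [ 0.333 -0.652  0.125] [ 0.324 -0.67   0.098]
   crown 49 [ 0.3197 -0.6704  0.1139] [ 0.308 -0.697  0.103] [ 0.33  -0.652  0.125]
top rim 158 ((0.6016245484352112, -0.2146708369255066), 0.042163580656051636) 0.16670193161419783
white 2609 ((0.5522153377532959, -0.21784214675426483), (0.23957303166389465, 0.15081094205379486), 4.4446024894714355) [ 0.42991221 -0.29999554  0.02670206] [ 0.67719862 -0.13616527  0.10878423]
```

View pics/crop.png

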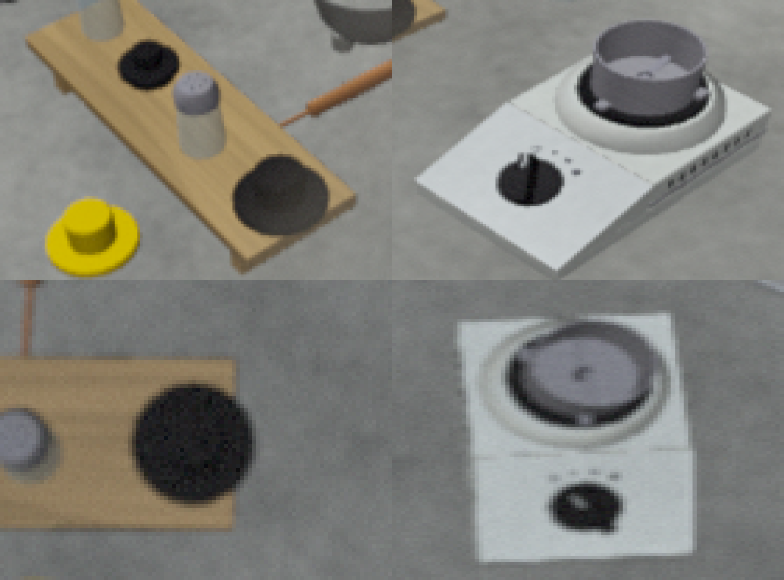

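The enlarged crop confirms it. The black lid nearest the mill (side ~(290,208)) has a 92 mm flange measured as 88 mm and a crown at z≈0.112, so it is the mill's lid. The other black one is small, 61 mm measured. The cup rim is a circle of 42 mm radius at (0.601,-0.214), and the mill's yaw is about 4.5°.

```bash
cat >> h.py <<'E'
def go(x,y,z,yaw,cmd=None):
    "shift/turn (10 deg units) from commanded (or measured) pose"
    o=robot.get_obs(); p=np.array(o['tool_pos']) if cmd is None else np.array(cmd[:3])
    w=o['ee_rot'][2] if cmd is None else cmd[3]
    d=np.array([x,y,z])-p; c,s=np.cos(w),np.sin(w)
    r=(w-yaw+np.pi)%(2*np.pi)-np.pi
    print('shift',np.round([c*d[0]+s*d[1], s*d[0]-c*d[1], -d[2]],4),'roll',round(np.degrees(r)/10,3))
E
python3 -c "
from h import *
o=robot.get_obs();print(o['ee_rot'])
go(.5175,.0325,.206,3.22,[.235,.497,.206,o['ee_rot'][2]])"
```

```text
[-3.13966456e+00 -1.72326439e-04  2.69980313e+00]
shift [-0.454  -0.2991 -0.    ] roll -2.981
```

carry_out --steps '[[[-0.05,-0.033,0],-0.3,-1],[[-0.1,-0.066,0],-0.7,-1],[[-0.15,-0.1,0],-1.1,-1],[[-0.2,-0.132,0],-1.5,-1],[[-0.25,-0.165,0],-1.9,-1],[[-0.3,-0.2,0],-2.3,-1],[[-0.35,-0.23,0],-2.6,-1],[[-0.4,-0.265,0],-2.98,-1],[[-0.454,-0.299,0],-2.98,-1],[[-0.454,-0.299,0],-2.98,-1]]'

```text
time: 1.35
tool_pos: [0.5187, 0.0292, 0.2041]
ee_rot: [-3.141, -0.002, -3.07]
wrist_force: [-1.0, 1.4, 0.2]
width: 0.0939
finger_force: 0.0
```

```bash
python3 -c "
from h import *
o=robot.get_obs();print(o['time'],o['tool_pos'],o['ee_rot'],o['wrist_force'],o['joint_positions'])
go(.5175,.0325,.085,3.22)"
```

```text
1.35 [0.51869021 0.02919603 0.20406931] [-3.14104885e+00 -2.20560147e-03 -3.06951231e+00] [-0.96879574  1.41401619  0.24557109] [-5.23843167e-02  2.11645807e-02  1.44272738e+00 -8.18265225e-04
  1.67982169e+00 -1.69534976e+00]
shift [0.0009 0.0034 0.1191] roll -0.036
```

carry_out --steps '[[[0,0,0.04],0,-1],[[0,0,0.08],0,-1],[[0,0,0.105],0,-1],[[0,0,0.119],0,-1],[[0,0,0.119],0,-1],[[0,0,0.119],0,-1]]'

```text
time: 2.1
tool_pos: [0.5186, 0.0331, 0.0879]
ee_rot: [-3.141, 0.002, -3.063]
wrist_force: [0.6, -0.5, 0.3]
width: 0.0937
finger_force: 0.0
```

Run:
```python
from h import *
s=snap('side');t=snap('top')
a=cv2.resize(s['image'][130:250,230:370],None,fx=2.8,fy=2.8,interpolation=3)
b=cv2.resize(t['image'][150:270,230:370],None,fx=2.8,fy=2.8,interpolation=3)
cv2.imwrite('pics/g1.png',np.hstack([a,b])[...,::-1])
o=robot.get_obs();print(o['tool_pos'],o['wrist_force'])
```

```text
[0.51875301 0.03290703 0.08807855] [-0.1956048   0.14645815 -0.77726573]
```

View pics/g1.png

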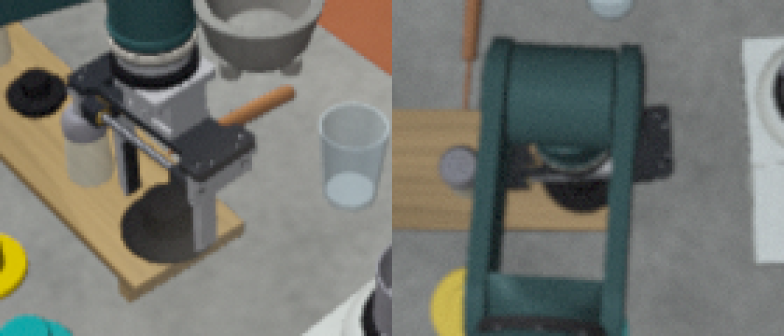

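The fingers straddle the lid's crown: side crop, fingers at about (130,170) and (205,210), above the flange. The shakers are clear. I'll lower slightly and close.

carry_out --steps '[[[0,0,0.003],0,-1],[[0,0,0.003],0,1],[[0,0,0.003],0,1],[[0,0,0.003],0,1],[[0,0,0.003],0,1],[[0,0,0.003],0,1],[[0,0,0.003],0,1],[[0,0,0.003],0,1]]'

```text
time: 3.2
tool_pos: [0.5178, 0.0328, 0.0835]
ee_rot: [3.141, 0.0, -3.063]
wrist_force: [0.8, 0.7, 0.4]
width: 0.0475
finger_force: 30.0
```

carry_out --steps '[[[0,0,-0.04],0,1],[[0,0,-0.09],0,1],[[0,0,-0.14],0,1],[[-0.01,-0.04,-0.15],0,1],[[-0.022,-0.09,-0.15],0,1],[[-0.035,-0.14,-0.15],0,1],[[-0.048,-0.19,-0.15],0,1],[[-0.06,-0.235,-0.15],0,1],[[-0.064,-0.252,-0.15],0,1],[[-0.064,-0.252,-0.15],0,1]]'

```text
time: 4.45
tool_pos: [0.6011, -0.2139, 0.2326]
ee_rot: [3.14, -0.001, -3.065]
wrist_force: [0.4, -0.1, -0.4]
width: 0.0471
finger_force: 30.0
```

carry_out --steps '[[[0,0,0.012],0,1],[[0,0,0.022],0,1],[[0,0,0.022],0,1],[[0,0,0.022],0,1]]'

```text
time: 4.95
tool_pos: [0.6012, -0.2128, 0.2116]
ee_rot: [3.142, 0.0, -3.063]
wrist_force: [0.0, 0.3, -0.2]
width: 0.0475
finger_force: 30.0
```

Run:
```python
from h import *
s=snap('side');t=snap('top')
a=cv2.resize(s['image'][160:300,320:460],None,fx=2.8,fy=2.8,interpolation=3)
b=cv2.resize(t['image'][120:260,310:450],None,fx=2.8,fy=2.8,interpolation=3)
cv2.imwrite('pics/p1.png',np.hstack([a,b])[...,::-1])
o=robot.get_obs();print(o['tool_pos'],o['ee_rot'],o['wrist_force'],o['width'])
for n,S in(('side',s),('top',t)):
    P=cloud(S); I=S['image'].astype(int)
    m=(S['z_map']>0)&(abs(P[...,0]-.6)<.08)&(abs(P[...,1]+.214)<.08)
    print('lid-z guess: flange top', o['tool_pos'][2]-.004)
    for nm,lo,hi,dk in(('flange',.19,.209,1),('rim',.155,.18,0)):
        k=m&(P[...,2]>lo)&(P[...,2]<hi)&((I.max(2)<75) if dk else (I.max(2)>75))
        q=P[k]
        if len(q)>5: print(n,nm,len(q),cv2.minEnclosingCircle(q[:,:2].astype(np.float32)),q.min(0).round(4),q.max(0).round(4))
```

```text
[ 0.60143423 -0.21323718  0.21206567] [-3.14120458e+00  9.18678333e-04 -3.06292904e+00] [ 0.0053071  -0.47721342 -0.4368559 ] 0.04750368367650432
lid-z guess: flange top 0.20806567470649176
side flange 288 ((0.5996745824813843, -0.21432922780513763), 0.04475904256105423) [ 0.5553 -0.2579  0.1984] [ 0.6411 -0.1704  0.209 ]
side rim 198 ((0.5992838144302368, -0.21464991569519043), 0.0413103811442852) [ 0.5592 -0.2548  0.1551] [ 0.6333 -0.1802  0.1729]
lid-z guess: flange top 0.20806567470649176
top flange 130 ((0.5991255044937134, -0.2132519632577896), 0.04412073269486427) [ 0.5597 -0.2572  0.202 ] [ 0.643  -0.1709  0.209 ]
top rim 51 ((0.5815451145172119, -0.20363402366638184), 0.03411519154906273) [ 0.5609 -0.2341  0.1553] [ 0.5967 -0.1732  0.1742]
```

View pics/p1.png

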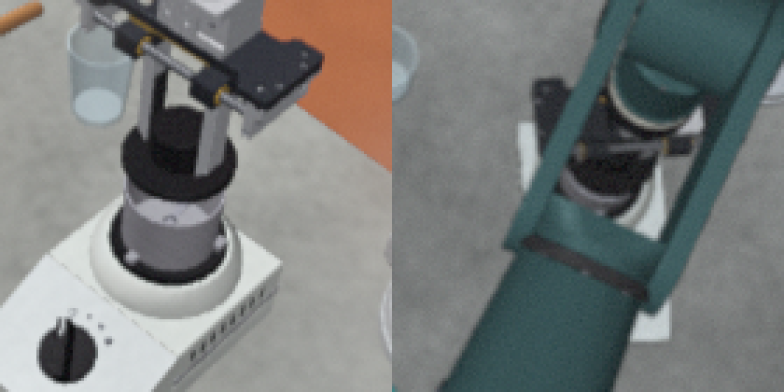

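The lid hangs level, directly over the cup: side crop, flange at (180,165), cup below at (172,225). The measured centres agree within 1.5 mm, so I'll lower it.

carry_out --steps '[[[0,0,0.008],0,1],[[0,0,0.013],0,1],[[0,0,0.018],0,1],[[0,0,0.022],0,1],[[0,0,0.025],0,1],[[0,0,0.027],0,1],[[0,0,0.027],0,1]]'

```text
time: 5.92
tool_pos: [0.6012, -0.2134, 0.1844]
ee_rot: [3.141, -0.0, -3.063]
wrist_force: [0.1, -0.6, -0.4]
width: 0.0474
finger_force: 30.0
```

carry_out --steps '[[[0,0,0.002],0,1],[[0,0,0.003],0,1],[[0,0,0.004],0,1],[[0,0,0.005],0,1],[[0,0,0.005],0,1]]'

```text
time: 6.55
tool_pos: [0.6013, -0.2134, 0.1806]
ee_rot: [-3.141, 0.001, -3.063]
wrist_force: [-2.4, -0.3, 4.2]
width: 0.048
finger_force: 30.0
```

Contact came at the expected height (0.1806, expected 0.1805). I'll release and lift.

carry_out --steps '[[[0,0,0.004],0,-1],[[0,0,0.003],0,-1],[[0,0,0.003],0,-1],[[0,0,0.003],0,-1],[[0,0,0.003],0,-1],[[0,0,-0.02],0,-1],[[0,0,-0.05],0,-1],[[-0.0,0,-0.09],0,-1],[[0,0,-0.11],0,-1],[[0,0,-0.11],0,-1]]'

```text
time: 7.8
tool_pos: [0.6017, -0.213, 0.2902]
ee_rot: [3.141, 0.002, -3.063]
wrist_force: [0.1, -0.4, -0.9]
width: 0.0938
finger_force: 0.0
```

Run:
```python
from h import *
s=snap('side')
o=robot.get_obs();print(o['tool_pos'],o['ee_rot'],o['wrist_force'],o['width'],o['joint_positions'])
P=cloud(s); I=s['image'].astype(int)
m=(s['z_map']>0)&(abs(P[...,0]-.6)<.06)&(abs(P[...,1]+.214)<.06)&(I.max(2)<75)
f=P[m&(P[...,2]>.165)&(P[...,2]<.184)]; c=P[m&(P[...,2]>.2)&(P[...,2]<.22)]
print('flange',len(f),cv2.minEnclosingCircle(f[:,:2].astype(np.float32)),np.median(f[:,2]),'crown top',len(c),np.median(c[:,2]))
A=np.c_[f[:,:2],np.ones(len(f))];print('tilt',np.linalg.lstsq(A,f[:,2],rcond=None)[0])
go(.4517,-.2610,.29,3.22)
cv2.imwrite('pics/l1.png',cv2.resize(s['image'][200:330,300:440],None,fx=4,fy=4,interpolation=3)[...,::-1])
```

```text
[ 0.60127798 -0.21286898  0.28835756] [ 3.14013745e+00 -1.01286033e-03 -3.06263809e+00] [-0.57750876 -0.16665401  0.29667736] 0.09375233301296824 [-4.29540620e-01  2.91752889e-01  9.69442258e-01  8.17219565e-04
  1.88199061e+00 -2.07904116e+00]
flange 630 ((0.5991872549057007, -0.21295388042926788), 0.04552282392978668) 0.17778799226279218 crown top 297 0.20934296376006045
tilt [0.02312206 0.02180781 0.16871045]
shift [ 0.1529 -0.0362 -0.0016] roll 0.003
```

View pics/l1.png

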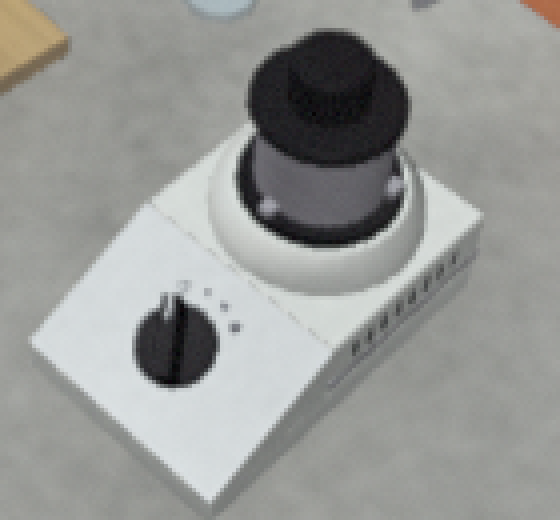

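The lid is fully home: level, flange top at z=0.178 (expected 0.177) and crown top at 0.209. The dial at about (175,345) still points to the hollow "off" mark. Next I'll push the lower end of the wing leftwards with closed fingers, which turns it clockwise.

```bash
python3 -c "
from h import *
go(.4585,-.270,.16,3.2205);go(.4585,-.270,.055,3.2205)"
```

```text
shift [ 0.1468 -0.0457  0.1284] roll 0.0
shift [ 0.1468 -0.0457  0.2334] roll 0.0
```

carry_out --steps '[[[0.05,-0.015,0],0,1],[[0.1,-0.03,0],0,1],[[0.147,-0.046,0.0],0,1],[[0.147,-0.046,0.05],0,1],[[0.147,-0.046,0.1],0,1],[[0.147,-0.046,0.128],0,1],[[0.147,-0.046,0.128],0,1],[[0.147,-0.046,0.128],0,1],[[0.147,-0.046,0.128],0,1]]'

```text
time: 8.98
tool_pos: [0.4592, -0.2712, 0.1632]
ee_rot: [-3.14, 0.002, -3.063]
wrist_force: [0.0, -0.0, -0.4]
width: 0.0073
finger_force: 0.0
```

carry_out --steps '[[[0,0,0.04],0,1],[[0,0,0.07],0,1],[[0,0,0.095],0,1],[[0,0,0.105],0,1],[[0,0,0.105],0,1],[[0,0,0.105],0,1]]'

```text
time: 9.72
tool_pos: [0.4593, -0.2715, 0.0582]
ee_rot: [-3.14, 0.002, -3.063]
wrist_force: [-0.2, -1.5, -0.3]
width: 0.0003
finger_force: 0.0
```

Run:
```python
from h import *
s=snap('side')
o=robot.get_obs();print(o['tool_pos'],o['ee_rot'],o['wrist_force'],o['width'])
cv2.imwrite('pics/d1.png',cv2.resize(s['image'][220:350,290:430],None,fx=4,fy=4,interpolation=3)[...,::-1])
```

```text
[ 0.45929568 -0.27148098  0.0581678 ] [-3.13958937e+00  2.36005162e-03 -3.06324147e+00] [ 0.1896164  -0.75590864 -0.498174  ] 0.000474568013863451
```

View pics/d1.png

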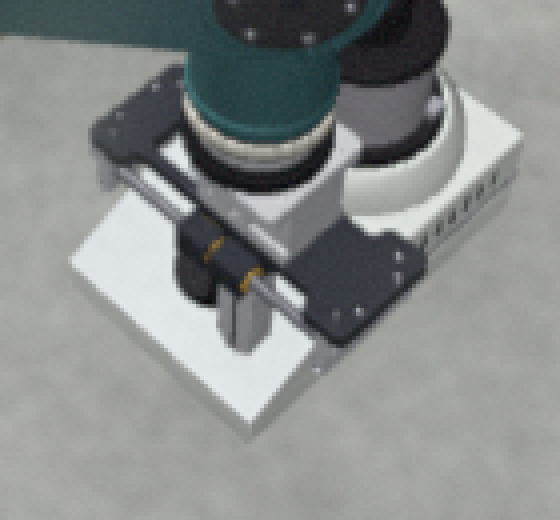

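The closed fingers at (243,315) stand on the panel's right side, with the dial to their left at (195,270). I'll begin the push.

carry_out --steps '[[[0,0,0.002],0,1],[[0,0.004,0.002],0,1],[[0,0.008,0.002],0,1],[[0,0.012,0.002],0,1],[[0,0.015,0.002],0,1],[[0,0.018,0.002],0,1],[[0,0.02,0.002],0,1],[[0,0.02,0.002],0,1]]'

```text
time: 10.78
tool_pos: [0.4568, -0.2551, 0.0548]
ee_rot: [-3.132, 0.0, -3.064]
wrist_force: [-0.0, -9.6, -3.7]
width: 0.0002
finger_force: 5.1
```

carry_out --steps '[[[0,0.002,0],0,1],[[0,0.004,0],0,1],[[0,0.006,0],0,1],[[0,0.007,0],0,1],[[0,0.007,0],0,1],[[0,0.007,0],0,1]]'

```text
time: 11.52
tool_pos: [0.4554, -0.2532, 0.0546]
ee_rot: [-3.123, -0.002, -3.065]
wrist_force: [-0.7, -22.6, -8.3]
width: 0.0006
finger_force: 10.6
```

Run:
```python
from h import *
s=snap('side');t=snap('top')
o=robot.get_obs();print(o['tool_pos'],o['ee_rot'],o['wrist_force'],o['wrist_torque'],o['finger_force'])
a=cv2.resize(s['image'][240:340,300:400],(400,400),interpolation=3)
b=cv2.resize(t['image'][160:260,330:430],(400,400),interpolation=3)
cv2.imwrite('pics/d2.png',np.hstack([a,b])[...,::-1])
```

```text
[ 0.45523045 -0.25298254  0.0545165 ] [-3.12353190e+00 -2.32719091e-03 -3.06549492e+00] [ -1.86150046 -21.23900466  -8.49119781] [-3.94467568  0.30689986 -0.06726433] 10.37547146435827
```

View pics/d2.png

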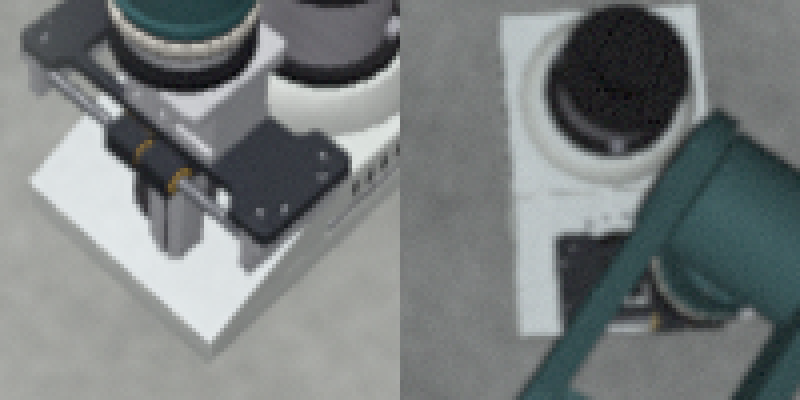

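The push was blocked: 22 N at the wing's end corner, where the line of force points nearly at the axis. I'll back off and grip the wing from above, aligned with it, then turn about its axis. First I'll retreat, turn the wrist, and re-measure the dial.

carry_out --steps '[[[0,-0.01,0],0,1],[[0,-0.02,0],0,1],[[0,-0.02,-0.05],0,1],[[0,-0.02,-0.1],0,1],[[0,0.02,-0.14],1,1],[[0,0.06,-0.14],2,1],[[0,0.1,-0.14],3,1],[[0,0.14,-0.14],4,1],[[0,0.18,-0.14],5,1],[[0,0.18,-0.14],6,1]]'

```text
time: 12.88
tool_pos: [0.4419, -0.0615, 0.1948]
ee_rot: [3.14, -0.001, 2.172]
wrist_force: [0.0, -0.3, -0.4]
width: 0.0006
finger_force: 0.0
```

carry_out --steps '[[[0,0,0],1,0.5],[[0,0,0],2,0.5],[[0,0,0],3,0.5],[[0,0,0],4,0.5],[[0,0,0],5,0.5],[[0,0,0],6,0.5],[[0,0,0],7,0.5],[[0,0,0],8,0.5],[[0,0,0],8.3,0.5],[[0,0,0],8.3,0.5]]'

```text
time: 14.12
tool_pos: [0.4421, -0.064, 0.1945]
ee_rot: [-3.141, -0.0, 0.725]
wrist_force: [-0.4, 0.2, 0.1]
width: 0.0235
finger_force: 0.0
```

Run:
```python
from h import *
o=robot.get_obs();print(o['tool_pos'],o['ee_rot'],o['width'],o['joint_positions'],o['wrist_force'])
ps=np.radians(4.48);M=np.array([.5515,-.2175,0])
Rm=np.array([[np.cos(ps),-np.sin(ps),0],[np.sin(ps),np.cos(ps),0],[0,0,1]])
a=np.radians(25);Rp=np.array([[np.cos(a),0,-np.sin(a)],[0,1,0],[np.sin(a),0,np.cos(a)]]) # cols u,s,n
out=[]
for n in('side','top'):
    s=snap(n);P=(cloud(s)-M)@Rm-np.array([-.07,0,.0533]);Q=P@Rp;I=s['image'].astype(int)
    k=(s['z_map']>0)&(I.max(2)<80)&(np.hypot(Q[...,0],Q[...,1])<.035)&(Q[...,2]>-.005)&(Q[...,2]<.035)
    q=Q[k];print(n,len(q),'disc circle',cv2.minEnclosingCircle(q[q[:,2]<.012][:,:2].astype(np.float32)))
    w=q[q[:,2]>.015]; 
    if len(w)>5:
        c=w.mean(0);d=np.linalg.svd((w-c)[:,:2])[2][0];d*=np.sign(d[0]);print(' wing',len(w),c.round(4),'maxh',w[:,2].max(),'phi cw',np.arctan2(-d[1],d[0]))
    W=(s['z_map']>0)&(I.min(2)>140)&(abs(Q[...,0])<.045)&(abs(Q[...,1])<.06)&(abs(Q[...,2])<.01)
    print(' panel h',np.median(Q[W][:,2]))
    y,x=np.nonzero(k);c=int(np.median(y)),int(np.median(x));out.append(cv2.resize(s['image'][c[0]-22:c[0]+22,c[1]-22:c[1]+22],(390,390),interpolation=3))
cv2.imwrite('pics/w1.png',np.hstack(out)[...,::-1])
```

```text
[ 0.44209842 -0.06397025  0.19448383] [-3.14095594e+00 -4.69598046e-04  7.25408913e-01] 0.023521870365443398 [-2.71332900e-01 -1.43090901e-01  1.61702615e+00  7.43589752e-04
  1.66793702e+00  5.74126381e-01] [-0.38342244  0.21389465  0.07813933]
side 311 disc circle ((0.00031267546000890434, -0.0014493208145722747), 0.024691445752978325)
 wing 110 [-0.003  -0.0035  0.0242] maxh 0.029636336050068192 phi cw -0.46084719748831554
 panel h 0.0007985717675870757
top 177 disc circle ((0.0034779831767082214, -0.0013499601045623422), 0.02444920688867569)
 wing 52 [0.003  0.0006 0.025 ] maxh 0.030529511560747995 phi cw -0.5518271892868808
 panel h 0.0006807835361379457
```

View pics/w1.png

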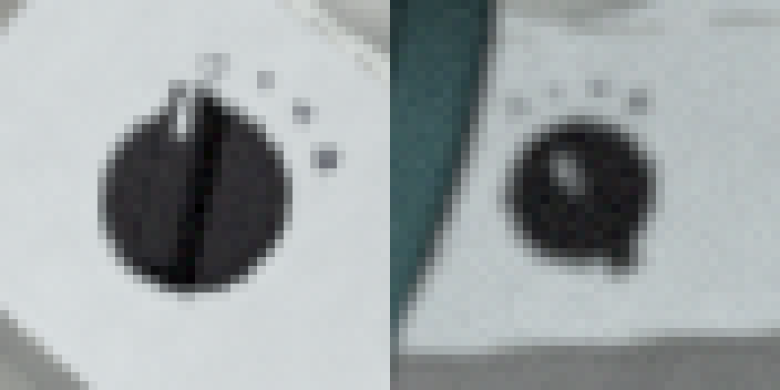

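The picture shows the wing still at off: the pointer at (180,110) in the left half is left of the upslope direction, and I measured φ≈-0.5. The dial's axis agrees with the model to about 2 mm.

```bash
python3 -c "
from h import *
go(.4765,-.2244,.12,.725)"
```

```text
shift [-0.0806  0.1428  0.0745] roll 0.002
```

carry_out --steps '[[[-0.02,0.035,0],0,0.5],[[-0.045,0.08,0],0,0.5],[[-0.07,0.125,0],0,0.5],[[-0.081,0.143,0.02],0,0.5],[[-0.081,0.143,0.055],0,0.5],[[-0.081,0.143,0.075],0,0.5],[[-0.081,0.143,0.075],0,0.5],[[-0.081,0.143,0.075],0,0.5]]'

```text
time: 15.22
tool_pos: [0.4768, -0.2254, 0.1206]
ee_rot: [3.14, -0.001, 0.725]
wrist_force: [0.6, 0.2, -0.1]
width: 0.0235
finger_force: 0.0
```

carry_out --steps '[[[0,0,0.02],0,0.5],[[0,0,0.035],0,0.5],[[0,0,0.045],0,0.5],[[0,0,0.05],0,0.5],[[0,0,0.05],0,0.5],[[0,0,0.05],0,0.5]]'

```text
time: 15.98
tool_pos: [0.4766, -0.2254, 0.0701]
ee_rot: [3.141, -0.0, 0.724]
wrist_force: [-0.5, 0.3, 0.1]
width: 0.0237
finger_force: 0.0
```

No contact yet. I'll go 3 mm lower and close.

carry_out --steps '[[[0,0,0.003],0,0.5],[[0,0,0.003],0,0.5],[[0,0,0.003],0,1],[[0,0,0.003],0,1],[[0,0,0.003],0,1],[[0,0,0.003],0,1]]'

```text
time: 16.73
tool_pos: [0.475, -0.2239, 0.0663]
ee_rot: [-3.138, 0.0, 0.724]
wrist_force: [-4.1, 3.3, 2.2]
width: 0.0134
finger_force: 28.5
```

carry_out --steps '[[[0,-0.001,0],0.5,1],[[0,-0.001,0],1,1],[[0,-0.001,0],1.5,1],[[0,-0.001,0],2,1],[[0,-0.001,0],2.5,1],[[0,-0.001,0],2.5,1]]'

```text
time: 17.48
tool_pos: [0.4735, -0.2241, 0.0667]
ee_rot: [-3.14, 0.004, 0.289]
wrist_force: [-6.8, 1.6, 5.0]
width: 0.0137
finger_force: 31.6
```

carry_out --steps '[[[-0.002,0,0],0.5,1],[[-0.002,0,0],1,1],[[-0.002,0,0],1.5,1],[[-0.002,0,0],2,1],[[-0.002,0,0],2.5,1],[[-0.002,0,0],2.5,1]]'

```text
time: 18.23
tool_pos: [0.472, -0.224, 0.0674]
ee_rot: [-3.141, 0.004, -0.146]
wrist_force: [-7.8, 2.6, 7.7]
width: 0.0161
finger_force: 33.9
```

carry_out --steps '[[[-0.002,0,0.001],0.5,1],[[-0.002,0,0.001],1,1],[[-0.002,0,0.001],1.5,1],[[-0.002,0,0.001],2,1],[[-0.002,0,0.001],2.5,1],[[-0.002,0,0.001],2.8,1],[[-0.002,0,0.001],2.8,1]]'

```text
time: 19.1
tool_pos: [0.4726, -0.2231, 0.0672]
ee_rot: [-3.138, -0.001, -0.634]
wrist_force: [-2.1, 6.2, 7.8]
width: 0.0183
finger_force: 34.3
```

Run:
```python
from h import *
o=robot.get_obs();print(o['tool_pos'],o['ee_rot'],o['width'],o['joint_positions'],o['wrist_force'],o['wrist_torque'])
ps=np.radians(4.48);M=np.array([.5515,-.2175,0])
Rm=np.array([[np.cos(ps),-np.sin(ps),0],[np.sin(ps),np.cos(ps),0],[0,0,1]])
a=np.radians(25);Rp=np.array([[np.cos(a),0,-np.sin(a)],[0,1,0],[np.sin(a),0,np.cos(a)]])
out=[]
for n in('side','top'):
    s=snap(n);P=(cloud(s)-M)@Rm-np.array([-.07,0,.0533]);Q=P@Rp;I=s['image'].astype(int)
    k=(s['z_map']>0)&(I.max(2)<80)&(np.hypot(Q[...,0],Q[...,1])<.03)&(Q[...,2]>.012)&(Q[...,2]<.028)
    q=Q[k];print(n,len(q),q[:,:].mean(0) if len(q) else '')
    X=M+Rm@np.array([-.0763,0,.067]);uv=cv2.projectPoints(X[None],cv2.Rodrigues(s['R'])[0],s['t'],s['mtx'],s['D'])[0][0,0].astype(int)
    out.append(cv2.resize(s['image'][uv[1]-24:uv[1]+24,uv[0]-24:uv[0]+24],(390,390),interpolation=3))
cv2.imwrite('pics/w2.png',np.hstack(out)[...,::-1])
```

```text
[ 0.47264714 -0.22310768  0.06724228] [-3.13817939e+00 -7.80219495e-04 -6.34389615e-01] 0.018312943609880332 [-0.55178687  0.09527446  1.64107375  0.00338411  1.40418619  1.65283828] [-2.12156183  6.23093449  7.84981837] [1.24293057 0.07109059 0.75955636]
side 3 [-0.02178186 -0.00037125  0.01297421]
top 12 [-0.01339196  0.00440575  0.02352779]
```

Run:
```python
from h import *
ps=np.radians(4.48);M=np.array([.5515,-.2175,0])
Rm=np.array([[np.cos(ps),-np.sin(ps),0],[np.sin(ps),np.cos(ps),0],[0,0,1]])
a=np.radians(25);Rp=np.array([[np.cos(a),0,-np.sin(a)],[0,1,0],[np.sin(a),0,np.cos(a)]])
for n in('side','top'):
    s=load(n);P=(cloud(s)-M)@Rm-np.array([-.07,0,.0533]);Q=P@Rp;I=s['image'].astype(int)
    k=(s['z_map']>0)&(I.max(2)<90)&(np.hypot(Q[...,0],Q[...,1])<.034)&(Q[...,2]>.002)&(Q[...,2]<.032)
    for v,u in zip(*np.nonzero(k)): print(n,u,v,(Q[v,u]*1000).round(0).astype(int),I[v,u].max()) if Q[v,u,2]>.009 else None
```

```text
side 336 292 [-22   1  13] 69
side 337 292 [-20  -1  13] 74
side 346 292 [ -7 -17   9] 66
side 336 293 [-23  -1  12] 79
side 337 293 [-22  -1  10] 33
side 340 295 [-21 -10  11] 53
top 382 230 [-7  8 21] 34
top 382 231 [-11   8  19] 22
top 383 231 [-7  6 30] 35
top 384 231 [-10   2  24] 51
top 381 232 [-17   9  10] 60
top 382 232 [-11   9  28] 31
top 383 232 [-13   5  23] 30
top 384 232 [-13   2  22] 37
top 385 232 [-12   0  26] 50
top 382 233 [-16   8  23] 67
top 383 233 [-13   7  31] 40
top 384 233 [-17   2  21] 31
top 385 233 [-15   0  26] 59
top 383 234 [-18   6  25] 77
top 384 234 [-19   3  24] 63
```

View pics/w2.png

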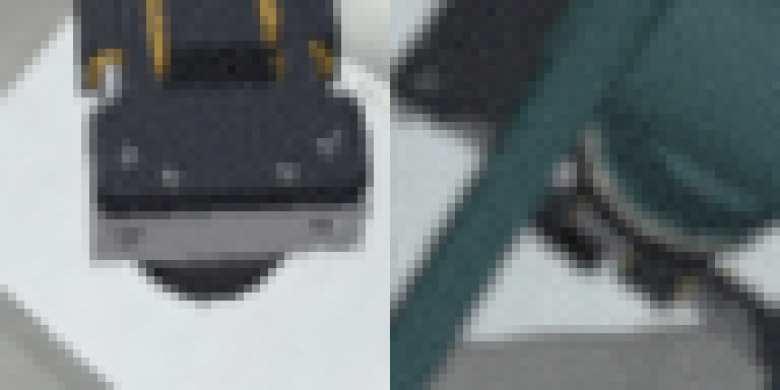

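carry_out --steps '[[[0,0,0],-0.3,1],[[0,0,0],-0.5,1],[[0,0,0],-0.5,1]]'

```text
time: 19.58
tool_pos: [0.4734, -0.2234, 0.0676]
ee_rot: [-3.138, -0.003, -0.548]
wrist_force: [-0.5, 5.3, 7.0]
width: 0.0158
finger_force: 27.1
```

```bash
cat > st.py <<'E'
from h import *
o=robot.get_obs();F,T=o['wrist_force'],o['wrist_torque']
print(round(o['time'],2),o['tool_pos'].round(4),'yaw',round(o['ee_rot'][2],3),'w',round(o['width'],4),'F',F.round(1),'T',T.round(2),'ff',round(o['finger_force'],1))
E
python3 st.py
```

```text
19.57 [ 0.4734 -0.2234  0.0676] yaw -0.548 w 0.0158 F [-0.5  5.3  7. ] T [1.2  0.11 0.33] ff 27.1
```

carry_out --steps '[[[0,0,-0.001],-0.2,1],[[0,0,-0.001],-0.3,1],[[0,0,-0.001],-0.3,1]]'

```text
time: 19.95
tool_pos: [0.4742, -0.2236, 0.0677]
ee_rot: [-3.137, -0.005, -0.496]
wrist_force: [2.8, 4.1, 3.3]
width: 0.0147
finger_force: 29.5
```

```bash
python3 st.py
```

```text
19.95 [ 0.4742 -0.2236  0.0677] yaw -0.496 w 0.0147 F [2.8 4.1 3.3] T [ 1.   -0.58  0.43] ff 29.5
```

carry_out --steps '[[[0,0,-0.001],-0.2,1],[[0,0,-0.001],-0.3,1],[[0,0,-0.001],-0.3,1]]'

```text
time: 20.32
tool_pos: [0.4738, -0.2235, 0.0677]
ee_rot: [-3.138, -0.004, -0.444]
wrist_force: [3.9, 3.9, -0.3]
width: 0.0134
finger_force: 29.2
```

```bash
python3 st.py
```

```text
20.32 [ 0.4738 -0.2235  0.0677] yaw -0.444 w 0.0134 F [ 3.9  3.9 -0.3] T [ 0.93 -0.7   0.32] ff 29.2
```

carry_out --steps '[[[0,0,0],-0.3,1],[[0,0,0],-0.5,1],[[0,0,0],-0.5,1]]'

```text
time: 20.7
tool_pos: [0.4743, -0.2237, 0.0678]
ee_rot: [-3.138, -0.005, -0.356]
wrist_force: [5.0, 3.6, -1.0]
width: 0.0127
finger_force: 29.6
```

```bash
python3 st.py
```

```text
20.7 [ 0.4743 -0.2237  0.0678] yaw -0.356 w 0.0127 F [ 5.   3.6 -1. ] T [ 0.83 -0.96  0.22] ff 29.6
```

carry_out --steps '[[[0,0,0],0,0.68],[[0,0,0],0,0.68],[[0,0,0],0,0.68]]'

```text
time: 21.08
tool_pos: [0.4731, -0.2241, 0.0679]
ee_rot: [-3.139, -0.003, -0.358]
wrist_force: [4.3, 4.1, 0.3]
width: 0.0153
finger_force: 2.3
```

```bash
cat >> st.py <<'E'
n=np.array([-.4213,-.033,.906]);Tc=T-np.cross([0,0,-.195],F);print('Tc',Tc.round(2),'dial',round(float(Tc@n),3))
E
python3 st.py
```

```text
21.07 [ 0.4731 -0.2241  0.0679] yaw -0.358 w 0.0153 F [4.3 4.1 0.3] T [ 0.79 -0.71 -0.04] ff 2.3
Tc [-0.02  0.13 -0.04] dial -0.035
```

carry_out --steps '[[[0,0,0],0.5,0.68],[[0,0,0],1,0.68],[[0,0,0],1,0.68],[[0,0,0],1,0.68]]'

```text
time: 21.58
tool_pos: [0.4727, -0.2233, 0.0678]
ee_rot: [-3.138, -0.001, -0.531]
wrist_force: [3.2, 4.9, 1.2]
width: 0.0155
finger_force: 12.8
```

```bash
python3 st.py
```

```text
21.57 [ 0.4727 -0.2233  0.0678] yaw -0.531 w 0.0155 F [3.2 4.9 1.2] T [ 1.12 -0.45  0.24] ff 12.8
Tc [0.17 0.18 0.24] dial 0.146
```

carry_out --steps '[[[0,0,0],0.3,0.68],[[0,0,0],0.5,0.68],[[0,0,0],0.5,0.68],[[0,0,0],0.5,0.68]]'

```text
time: 22.08
tool_pos: [0.4727, -0.2231, 0.0679]
ee_rot: [-3.138, -0.0, -0.618]
wrist_force: [3.2, 5.5, 2.5]
width: 0.0155
finger_force: 17.8
```

```bash
python3 st.py
```

```text
22.07 [ 0.4727 -0.2231  0.0679] yaw -0.618 w 0.0155 F [3.2 5.5 2.5] T [ 1.26 -0.47  0.35] ff 17.8
Tc [0.2  0.15 0.35] dial 0.233
```

carry_out --steps '[[[0,-0.002,0],0.3,0.68],[[0,-0.002,0],0.5,0.68],[[0,-0.002,0],0.5,0.68],[[0,-0.002,0],0.5,0.68]]'

```text
time: 22.58
tool_pos: [0.4729, -0.2229, 0.0679]
ee_rot: [-3.141, 0.0, -0.707]
wrist_force: [-0.3, 4.9, 5.3]
width: 0.0154
finger_force: 19.9
```

```bash
python3 st.py
python3 - <<'E'
from h import *
ps=np.radians(4.48);M=np.array([.5515,-.2175,0])
Rm=np.array([[np.cos(ps),-np.sin(ps),0],[np.sin(ps),np.cos(ps),0],[0,0,1]])
a=np.radians(25);Rp=np.array([[np.cos(a),0,-np.sin(a)],[0,1,0],[np.sin(a),0,np.cos(a)]])
for n in('side','top'):
    s=snap(n);P=(cloud(s)-M)@Rm-np.array([-.07,0,.0533]);Q=P@Rp;I=s['image'].astype(int)
    k=(s['z_map']>0)&(I.max(2)<70)&(Q[...,0]<-.005)&(np.hypot(Q[...,0],Q[...,1])<.034)&(Q[...,2]>.009)&(Q[...,2]<.034)
    for v,u in zip(*np.nonzero(k)): print(n,u,v,(Q[v,u]*1000).round(0).astype(int),I[v,u])
E
```

```text
22.57 [ 0.4729 -0.2229  0.0679] yaw -0.707 w 0.0154 F [-0.3  4.9  5.3] T [0.89 0.07 0.44] ff 19.9
Tc [-0.06  0.02  0.44] dial 0.425
side 341 292 [-14  -7   9] [54 54 57]
side 349 294 [ -6 -25  10] [65 68 68]
top 380 230 [-11  12  10] [26 27 26]
top 381 230 [-7 10 19] [24 25 28]
top 382 230 [-5  9 26] [33 34 37]
top 383 230 [-5  6 27] [47 50 51]
top 380 231 [-11  13  17] [39 40 42]
top 381 231 [-10  11  20] [27 29 26]
top 382 231 [-9  8 24] [32 29 33]
top 383 231 [-10   5  23] [37 39 39]
top 384 231 [-9  3 25] [48 48 53]
top 381 232 [-11  12  27] [36 39 40]
top 382 232 [-11   9  27] [32 28 33]
top 383 232 [-12   6  26] [20 19 22]
top 384 232 [-11   4  30] [45 44 47]
top 385 232 [-11   0  29] [60 62 58]
top 381 233 [-13  12  29] [61 64 66]
top 382 233 [-14   9  27] [45 44 47]
top 383 233 [-15   6  26] [42 42 46]
```

Run:
```python
from h import *
ps=np.radians(4.48);M=np.array([.5515,-.2175,0])
Rm=np.array([[np.cos(ps),-np.sin(ps),0],[np.sin(ps),np.cos(ps),0],[0,0,1]])
a=np.radians(25);Rp=np.array([[np.cos(a),0,-np.sin(a)],[0,1,0],[np.sin(a),0,np.cos(a)]])
A=np.mean([robot.snapshot('top')['image'].astype(float).mean(2) for _ in range(4)],0)
s=load('top');print('cols',list(range(370,396)))
for v in range(224,242): print(v,*A[v,370:396].astype(int))
# ray -> plane at height h over the panel
R=Rm@Rp; O=M+Rm@np.array([-.07,0,.0533]); c=-s['R'].T@s['t']
def on(u,v,h):
    p=cv2.undistortPoints(np.array([[[u,v]]],float),s['mtx'],s['D'])[0,0];d=s['R'].T@np.array([p[0],p[1],1])
    k=(h-(c-O)@R[:,2])/(d@R[:,2]);return ((c+k*d-O)@R*1000).round(1)
for u,v in((378,230),(379,232),(380,234),(382,235),(384,235),(386,234)): print(u,v,'h25',on(u,v,.025)[:2],'h5',on(u,v,.005)[:2])
```

```text
cols [370, 371, 372, 373, 374, 375, 376, 377, 378, 379, 380, 381, 382, 383, 384, 385, 386, 387, 388, 389, 390, 391, 392, 393, 394, 395]
224 72 64 71 70 71 74 71 70 66 59 54 51 38 32 59 103 120 100 70 57 48 48 47 47 45 56
225 67 70 71 72 71 70 72 69 57 48 48 46 41 34 43 77 107 104 82 64 53 49 47 49 48 46
226 69 71 71 69 71 72 69 61 51 45 47 46 49 56 43 47 74 94 94 79 63 53 49 49 48 46
227 71 71 71 73 70 71 66 51 41 41 45 49 57 74 65 42 46 74 96 97 85 69 57 52 50 45
228 70 71 72 69 71 72 68 54 36 34 40 43 60 84 86 67 44 47 76 99 107 92 73 64 51 51
229 72 72 70 69 72 83 96 79 48 31 33 34 49 72 92 88 67 46 47 78 107 101 91 80 68 66
230 73 68 71 72 79 114 140 121 77 43 27 27 33 51 72 90 86 70 49 47 64 77 90 90 91 91
231 70 72 69 74 103 148 175 162 119 74 36 27 26 34 49 73 94 95 74 45 35 41 62 78 92 94
232 70 70 73 93 138 175 193 187 162 119 69 38 29 28 41 66 87 96 79 54 36 31 36 45 53 59
233 71 70 81 122 168 191 196 195 188 161 115 68 43 50 73 82 81 77 60 50 45 39 38 32 30 38
234 73 72 96 146 184 195 195 195 195 188 159 123 93 97 125 120 89 59 46 42 44 43 44 40 41 41
235 71 79 120 171 192
[... 260 characters left out ...]
 45 49 69 83 81
238 119 167 191 198 197 198 196 199 198 202 200 199 199 198 197 198 199 198 188 159 116 78 80 105 110 96
239 146 182 196 198 197 196 198 198 199 200 201 198 199 199 197 197 198 200 200 191 165 135 138 155 153 130
240 169 191 197 198 198 196 197 198 200 198 201 200 199 202 199 199 200 199 201 198 189 178 181 187 185 164
241 184 196 198 198 196 196 196 195 195 196 195 196 198 197 198 198 197 196 196 194 186 179 176 175 172 158
378 230 h25 [-4.8 20.3] h5 [-11.7  17.1]
379 232 h25 [-11.2  17.4] h5 [-18.2  14.3]
380 234 h25 [-17.6  14.6] h5 [-24.7  11.4]
382 235 h25 [-21.2   8.8] h5 [-28.3   5.5]
384 235 h25 [-21.6   2.8] h5 [-28.7  -0.6]
386 234 h25 [-18.9  -3.1] h5 [-25.9  -6.6]
```

The dark end of the wing against the white panel (lowest corner at about (382,234)) puts the pointer at φ≈0.6, which is the third position. This agrees with the tool angle, and the torque is well above the spring's. I'll add a small margin and hold.

carry_out --steps '[[[0,0,0],0.2,0.68],[[0,0,0],0.2,0.68],[[0,0,0],0.2,0.68],[[0,0,0],0.2,0.68],[[0,0,0],0.2,0.68],[[0,0,0],0.2,0.68],[[0,0,0],0.2,0.68],[[0,0,0],0.2,0.68],[[0,0,0],0.2,0.68],[[0,0,0],0.2,0.68]]'

```text
time: 24.12
tool_pos: [0.473, -0.2228, 0.0679]
ee_rot: [-3.14, -0.0, -0.743]
wrist_force: [0.7, 4.6, 5.6]
width: 0.0156
finger_force: 11.8
```

```bash
python3 st.py
python3 - <<'E'
from h import *
A=np.mean([robot.snapshot('top')['image'].astype(float).mean(2) for _ in range(4)],0)
for v in range(230,237): print(v,*A[v,374:392].astype(int))
s=snap('side');P=cloud(s);I=s['image'].astype(int)
m=(s['z_map']>0)&(abs(P[...,0]-.6)<.06)&(abs(P[...,1]+.214)<.06)&(I.max(2)<75)
f=P[m&(P[...,2]>.165)&(P[...,2]<.184)];print('lid',cv2.minEnclosingCircle(f[:,:2].astype(np.float32)),np.median(f[:,2]))
E
```

```text
24.12 [ 0.473  -0.2228  0.0679] yaw -0.743 w 0.0156 F [0.7 4.6 5.6] T [ 0.98 -0.01  0.22] ff 11.8
Tc [0.08 0.13 0.22] dial 0.164
230 81 113 141 120 78 41 25 27 34 50 72 91 90 69 43 42 61 81
231 103 148 175 162 120 69 31 28 27 35 49 76 92 82 57 38 33 46
232 139 175 191 188 159 110 56 32 30 37 52 64 76 74 56 44 36 30
233 167 191 195 196 185 146 97 60 53 81 96 83 64 56 51 48 44 42
234 183 194 195 195 192 174 146 113 104 134 152 127 82 50 42 45 46 44
235 193 196 194 195 195 194 186 165 158 176 187 164 119 75 47 43 46 46
236 196 196 195 194 196 199 197 194 192 195 196 188 162 120 75 48 44 46
lid ((0.5996212363243103, -0.2130368947982788), 0.045572493225336075) 0.17750620894884087
```

By geometry (gap 15.6 mm, pads 16 mm, wing 12 mm) the wing can lag the tool by at most 0.215 rad, so the dial is at least 1.16. The torque sits at the spring's level and the lid hasn't moved. I'll hold here for over two seconds.

carry_out --steps '[[[0,0,0],0.1,0.68],[[0,0,0],0.1,0.68],[[0,0,0],0.1,0.68],[[0,0,0],0.1,0.68],[[0,0,0],0.1,0.68],[[0,0,0],0.1,0.68],[[0,0,0],0.1,0.68],[[0,0,0],0.1,0.68],[[0,0,0],0.1,0.68],[[0,0,0],0.1,0.68]]'

```text
time: 25.62
tool_pos: [0.473, -0.2228, 0.0679]
ee_rot: [-3.14, 0.0, -0.76]
wrist_force: [0.7, 4.9, 6.4]
width: 0.0151
finger_force: 11.6
```

carry_out --steps '[[[0,0,0],0,0.68],[[0,0,0],0,0.68],[[0,0,0],0,0.68],[[0,0,0],0,0.68],[[0,0,0],0,0.68],[[0,0,0],0,0.68],[[0,0,0],0,0.68],[[0,0,0],0,0.68],[[0,0,0],0,0.68],[[0,0,0],0,0.68]]'

```text
time: 26.88
tool_pos: [0.473, -0.2228, 0.0679]
ee_rot: [-3.14, -0.0, -0.76]
wrist_force: [0.1, 4.3, 5.4]
width: 0.0152
finger_force: 11.3
```

carry_out --steps '[[[0,0,0],0,0.68],[[0,0,0],0,0.68],[[0,0,0],0,0.68],[[0,0,0],0,0.68],[[0,0,0],0,0.68],[[0,0,0],0,0.68],[[0,0,0],0,0.68],[[0,0,0],0,0.68],[[0,0,0],0,0.68],[[0,0,0],0,0.68]]'

```text
time: 28.12
tool_pos: [0.473, -0.2228, 0.0679]
ee_rot: [-3.14, -0.0, -0.76]
wrist_force: [0.9, 5.7, 5.3]
width: 0.0153
finger_force: 11.3
```

```bash
python3 st.py
```

```text
28.12 [ 0.473  -0.2228  0.0679] yaw -0.76 w 0.0153 F [0.9 5.7 5.3] T [ 0.99 -0.04  0.19] ff 11.3
Tc [-0.11  0.13  0.19] dial 0.216
```

The hold is steady under the spring load, now 3.75 s at the third position, so I'll hand in.

```bash
python3 -c "
from bench import robot
print(robot.close_job())"
```

```text
the job is handed in; nothing more can be done
None
```

I handed the job in at about 28 s: the lid is fully home and released, and the dial was held at the third position for about 4 s and still held at the end. I worked the dial angle out as at least 1.16 rad from the grip geometry and torque, not from a direct reading.

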